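# Hitch the sample carrier to the desk anchor

### The arm

A 7-joint arm with a two-finger parallel gripper is mounted at the origin on a cart in front of the work surface, level with it; the furniture and walls round the work are solid. World frame = base frame: x ahead of the robot, y to its left, z up, the work surface at z = 0. Lengths are in m, angles in rad, forces in N, time in s.
With the tool pointing down it reaches from about 0.425 to 0.825 m from the base axis. Payload 3.6 kg.
Tool frame: the origin (TCP) lies between the finger pads; the fingertips stand 17 mm ahead of it and the grasp point (between the pads) lies 2 mm behind it; z points along the fingers, y is the direction in which the jaws open and shut (so a half turn about z gives the same grasp; the last joint's range is limited). The gripper opens to 85 mm and grips with 20 to 120 N. Pads are 22 mm wide; open, the fingers measure 114 mm over their backs; the gripper's body (76 mm by 85 mm) begins 54 mm behind the grasp point. The pads swing forward as they close: fully open they stand 13 mm farther back than shut.
Start: joints at [1.286, 0.615, -0.013, 1.423, 0.008, 1.103, -0.04], TCP at [0.166, -0.628, 0.248] pointing down, gripper open.
Joint ranges: [-3.12, 3.12], [-0.3, 2.06], [-1.34, 1.32], [0.26, 2.42], [-1.36, 4.5], [0.01, 1.98], [-2.84, 2.84]. Speed limits (rad/s): [2.79, 2.79, 3.14, 3.14, 3.14, 3.14, 3.14].

### API

Orientations are given as a unit quaternion [w, x, y, z].
In Python, from rig import robot, camera, readout gives the robot as it stands. Calls block until the motion is done:
- robot.reach(position, orientation): joint-space move of the TCP to a pose.
- robot.line_to(position, max_speed=0.15, ori=None, guard=None): straight line of the TCP; ori=None keeps the orientation; max_speed is the mean speed in m/s. With guard (N) it stops when the force on the tool has changed by that much, and returns True; else False.
- robot.goto_joints(angles): joint-space move.
- robot.command_gripper(opening, f_grip=None): finger opening in m; f_grip is the grip in N (None keeps the last); returns when the fingers have stopped.
- robot.wait(seconds).
- robot.inverse_kinematics(position, orientation): joint angles nearest the present ones, or None.
- camera(name): name is "scene" or "top"; returns a dict with "color" (384x512x3 uint8, red, green, blue), "fx", "fy", "cx", "cy" (pixels), "extrinsics" (4x4, takes a point from camera to world coordinates). Camera axes: x right, y down, z forward; pixel columns grow to the right and rows downward; lengths in m; the calibration is good to about 2 mm. A picture is of the moment at which its call begins. There is no depth.
A pose or a line that the arm cannot do raises robot.Unreachable and nothing moves.
- robot.finish_job(): hands the job in, once; it reports no verdict.
Readings, each from a call of its own:
- readout.read_clock(): time.
- readout.read_joint_positions(): joint angles.
- readout.read_qd(): joint speeds.
- readout.read_joint_efforts(): joint torques, N m.
- readout.read_ee_pos(): TCP position.
- readout.read_eef_rot(): TCP orientation.
- readout.read_contact_force(): force on the tool from outside, world axes, zero at the start.
- readout.read_torque(): the same for the moment, N m.
- readout.read_finger_gap(): finger opening in m.
Only numpy, scipy, OpenCV 4.12 (cv2) and the standard library are available. Lean on these libraries where they do the work, as an engineer would, in place of code of your own. Each camera call takes 0.05 s, during which the arm holds its last target.

### The job

Hitch the sample carrier to the anchor plate so that it cannot be knocked off the desk: slide its yellow hook onto the upright anchor pin until the red sprung latch has flipped shut behind the pin, then pull the carrier back with a clear but gentle tug (5 to 10 N) to prove that the latch holds. Keep the carrier level, never press hook and pin together with more than 20 N, leave the other things on the desk where they are, and let go with the carrier standing hitched on the desk.

Things in the scene. Friction and masses are not known exactly. Their poses are not given: they have to be found in the camera images.
- carrier: Loose sample carrier, 0.55 kg: grey board 120x112x8 mm on the desk (x -142 to -22 mm), white rack with 3 tubes fixed in its rear row (x = -124, tops at z = 115), black handle block on the shank of the yellow hook (x -20 to 92, z 14 to 32 mm). Origin on its underside below the handle's middle; x forward to the hook's mouth, y left, z up.
- handle (a point): Grip point in the black handle block, at (0, 0, 55) mm of the carrier. The block is 28 mm long in x, 28 mm wide in y, and free above the hook from z 32 to 72 mm; grip it from above, across its width.
- hook_mouth (a point): Middle of the hook's mouth, at (72, 0, 23) mm of the carrier, in the line of the shut latch. The pin passes along y = 0 in a way 17 mm wide beside the folded latch; flared lips guide a pin up to 8 mm off the line. With the shut latch pulled back against the pin, the pin's axis is 9.5 mm behind this point.
- throat (a point): Where the pin's axis lies when the hook is pushed right home: at (45, 0, 23) mm of the carrier. The latch flips shut only once the pin's axis is within about 3 mm of here, so the pin must be pushed practically to the bottom.
- latch (a joint): Angle of the red latch, rad: 0 shut (across the mouth); folds inward up to 1.5 as the pin pushes past, with about 3 to 8 N, and springs back to 0 behind it. Pulling from inside cannot open it.
- gate: The red latch, a bar 20x5x12 mm hinged on the hook's right cheek. Origin on its hinge, at (72, -11, 23) mm of the carrier; y along the bar, across the mouth when shut.
- anchor: Anchor fixed to the desk: aluminium plate 77x90x6 mm (x -43 to 34 mm) with a slot along its x. Origin on the underside, z up; the hook comes in along +x on y = 0. A steel pin 14 mm thick (anchor_pin) stands on it under a black head (30 mm wide, z 46 to 56 mm); the hook passes below the head, above the washer at the foot (top z = 9).
- slot_front (a point): Nearest place of the pin's axis: (-32, 0, 23) mm of the anchor. The pin is clamped rigidly anywhere between here and slot_back, elsewhere each time; its place is not reported and must be felt or seen.
- slot_back (a point): Farthest place of the pin's axis: (13, 0, 23) mm of the anchor.
- water_bottle_a: Loose water bottle with blue cap, 67 mm in diameter, 228 mm high, on the left; leave alone. Origin at the centre of its underside.
- water_bottle_b: Loose water bottle with blue cap, 67 mm in diameter, 228 mm high, on the right; leave alone. Origin at the centre of its underside.
- bottle_1: Loose white bottle with orange pump head, 61 x 73 x 181 mm, on the right; leave alone. Origin at the centre of its underside.
- power_bank: Loose black power bank, 150 x 66 x 21 mm, on the left; leave alone. Origin at the centre of its underside.
Mind the look-alikes: they are no part of the job. What is meant by the anchor is not blue or pink, and is the larger of those in its own colour.

How it is judged:
By the outcome, as a careful person would: the job done as asked, in the order asked, and still so for the second after the job is handed in, with the robot touching nothing.
It also fails if it takes over 51 s, if anything falls off the work surface, if the arm or the gripper's body presses on something with over 40 N, if the wrist force passes 120 N, or if a joint passes its speed limit or range.

## Working session

There is one attempt and no reset: what is moved stays moved. The work goes in short steps, each a Python script; the robot and the scene stay as the last script left them, time stands still between calls to the robot, and variables do not carry over. Pictures are saved under pics/ and viewed, and the job is handed in when it is done.

```bash
ls; mkdir -p pics
python3 - <<'E'
from rig import robot, camera, readout
import cv2
for n in ("scene","top"):
    c=camera(n); cv2.imwrite(f"pics/{n}0.png",cv2.resize(c["color"][:,:,::-1],None,fx=1.5,fy=1.5,interpolation=cv2.INTER_CUBIC))
    print(n,c["fx"],c["fy"],c["cx"],c["cy"]);print(c["extrinsics"].round(4))
print(readout.read_clock(),readout.read_ee_pos(),readout.read_eef_rot(),readout.read_finger_gap())
E
```

```text
pics
scene 393.1049795155544 393.1049795155544 252.3009899433277 191.8711378528269
[[-0.4985 -0.3477  0.7941 -0.5876]
 [-0.8668  0.1863 -0.4626  0.6065]
 [ 0.0129 -0.9189 -0.3943  0.6169]
 [ 0.      0.      0.      1.    ]]
top 364.60344386548695 364.60344386548695 247.8433041068935 191.49510193952128
[[ 0.0109 -0.9948  0.1014  0.4104]
 [-0.9999 -0.0122 -0.012  -0.0037]
 [ 0.0131 -0.1013 -0.9948  1.3924]
 [ 0.      0.      0.      1.    ]]
0.1 [ 0.16555271 -0.62790466  0.24725865] [-1.14586190e-03  9.91700721e-01  1.28562586e-01 -1.70665980e-04] 0.0854208350900094
```

View pics/scene0.png

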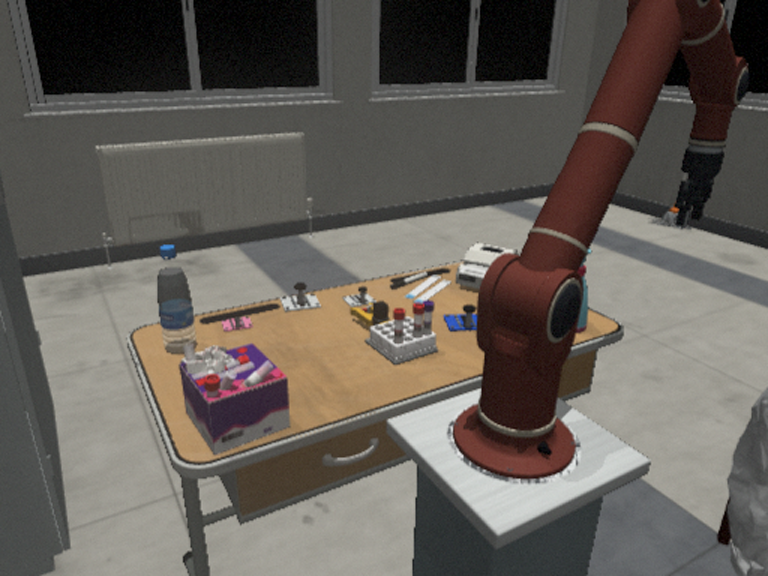

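View pics/top0.png

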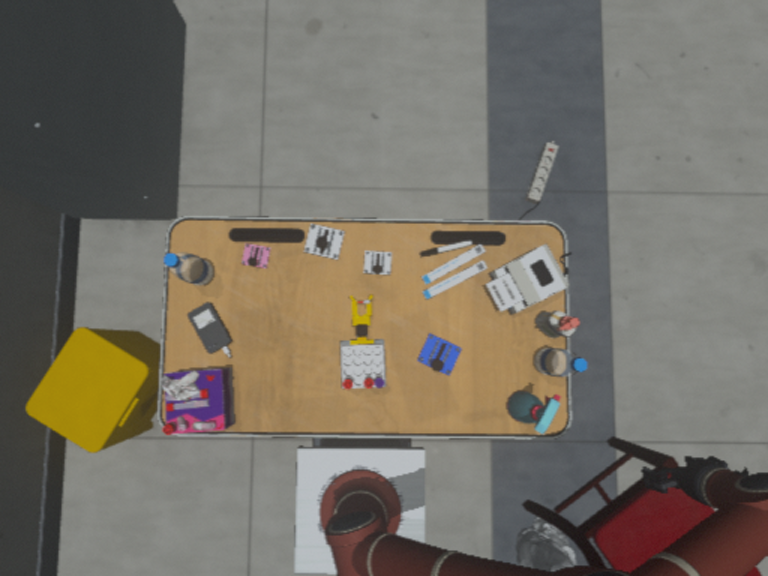

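The scene shot shows the carrier at about (395,325), with silver plates at (300,297) and (360,297). In the top shot the carrier handle is at (362,330), the larger silver plate (the anchor) at (323,241) and the smaller look-alike at (377,262). Next I'll zoom in.

```bash
cat > h.py <<'E'
import numpy as np, cv2
from rig import robot, camera, readout
def avg(n,k=4):
    cs=[camera(n) for _ in range(k)]
    c=cs[0]; c["color"]=np.mean([x["color"] for x in cs],0).astype(np.uint8); return c
def proj(c,P):
    P=np.atleast_2d(P); E=np.linalg.inv(c["extrinsics"]); q=P@E[:3,:3].T+E[:3,3]
    return np.c_[c["fx"]*q[:,0]/q[:,2]+c["cx"], c["fy"]*q[:,1]/q[:,2]+c["cy"]]
def onz(c,uv,z):
    uv=np.atleast_2d(uv).astype(float); R=c["extrinsics"][:3,:3];o=c["extrinsics"][:3,3]
    d=np.c_[(uv[:,0]-c["cx"])/c["fx"],(uv[:,1]-c["cy"])/c["fy"],np.ones(len(uv))]@R.T
    return o+d*((z-o[2])/d[:,2])[:,None]
def crop(c,x0,y0,x1,y1,s,name):
    im=cv2.resize(c["color"][y0:y1,x0:x1,::-1],None,fx=s,fy=s,interpolation=cv2.INTER_CUBIC); 
    for x in range((x0+9)//10*10,x1,10):
        cv2.line(im,(int((x-x0+.5)*s),0),(int((x-x0+.5)*s),6),(0,255,0),1); cv2.putText(im,str(x),(int((x-x0)*s),18),0,.4,(0,255,0),1)
    for y in range((y0+9)//10*10,y1,10):
        cv2.line(im,(0,int((y-y0+.5)*s)),(6,int((y-y0+.5)*s)),(0,255,0),1); cv2.putText(im,str(y),(8,int((y-y0+.5)*s)),0,.4,(0,255,0),1)
    cv2.imwrite("pics/"+name,im)
E
python3 - <<'E'
from h import *
import pickle
t=avg("top");s=avg("scene");pickle.dump((t,s),open("v0.pkl","wb"))
crop(t,195,140,270,265,4.6,"t1a.png")
crop(t,195,142,270,182,10,"t1b.png")
crop(t,220,190,265,264,8,"t1c.png")
crop(s,180,180,260,215,9.5,"s1a.png")
crop(s,225,185,295,245,9.5,"s1b.png")
E
```

```text
(no output)
```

View pics/t1b.png

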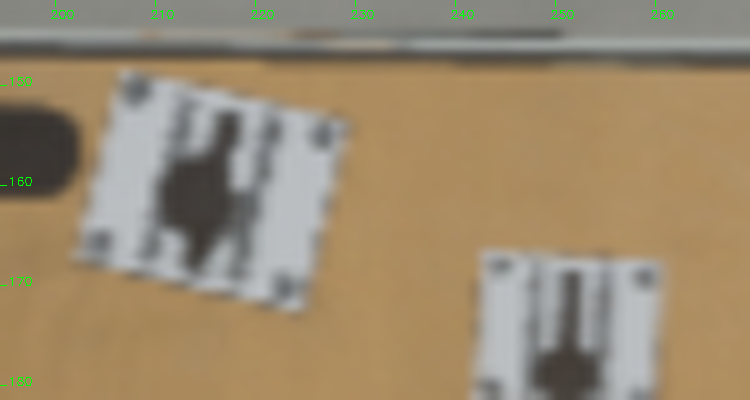

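View pics/t1c.png

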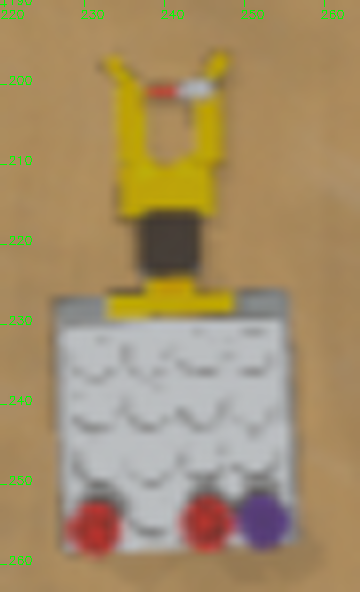

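View pics/s1a.png

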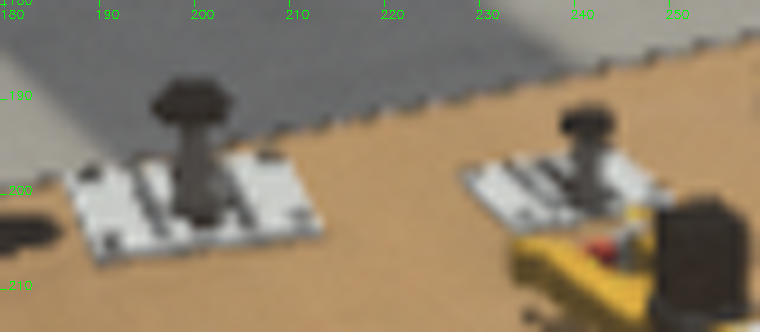

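View pics/s1b.png

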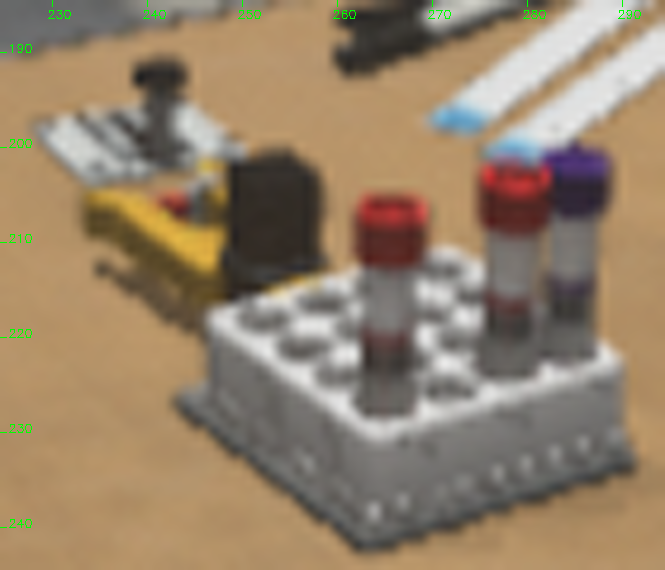

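```bash
cat > fit.py <<'E'
from h import *
import pickle
from scipy.optimize import least_squares
t,s=pickle.load(open("v0.pkl","rb"))
def T(x,P): 
    c,n=np.cos(x[2]),np.sin(x[2]);P=np.atleast_2d(P).astype(float)/1000
    return np.c_[x[0]+c*P[:,0]-n*P[:,1],x[1]+n*P[:,0]+c*P[:,1],P[:,2]]
def fit(obs,x0):
    f=lambda x:np.concatenate([(proj(c,T(x,P))-uv).ravel() for c,P,uv in obs])
    r=least_squares(f,x0,loss='soft_l1'); print(r.x, f(r.x).reshape(-1,2).round(1).tolist()); return r.x
A=lambda p:np.array([195,142])+np.array(p)/10-.5
C=lambda p:np.array([220,190])+np.array(p)/8-.5
SA=lambda p:np.array([180,180])+np.array(p)/9.5-.5
SB=lambda p:np.array([225,185])+np.array(p)/9.5-.5
pl=[[34,45,6],[34,-45,6],[-43,-45,6],[-43,45,6]]
ot=(t,pl,A([[120,68],[350,122],[300,312],[72,260]]))
osn=(s,pl[1:],SA([[292,152],[325,232],[98,265]]))  # 2: back right, front right, front left
# scene corners: (65,178) back-left, (292,152) back-right, (325,232) front-right,(98,265) front-left
osn=(s,pl,SA([[65,178],[290,153],[325,232],[98,263]]))
print("anchor top");fit([ot],[.75,.1,0]);print("scene");fit([osn],[.75,.1,0]);xa=fit([ot,osn],[.75,.1,0])
ct=(t,[[-22,56,8],[-22,-56,8],[14,14,72],[14,-14,72]],C([[57,297],[288,292],[140,212],[200,212]]))
cs=(s,[[-22,56,4],[-142,56,0],[-142,-56,4]],SB([[178,405],[365,550],[632,470]]))
print("carrier top");fit([ct],[.5,0,0]);print('scene');fit([cs],[.5,0,0]);xc=fit([ct,cs],[.5,0,0])
pickle.dump((xa,xc),open("pose.pkl","wb"))
# pin head centre z=56 top, two-view triangulation
def tri(ut,us):
    o=[];d=[]
    for c,uv in((t,ut),(s,us)):
        q=onz(c,uv,0)[0];p=c["extrinsics"][:3,3];o.append(p);d.append((q-p)/np.linalg.norm(q-p))
    M=np.c_[d[0],-d[1]];k=np.linalg.lstsq(M,o[1]-o[0],rcond=None)[0]
    a,b=o[0]+k[0]*d[0],o[1]+k[1]*d[1];return (a+b)/2,np.linalg.norm(a-b)
inv=lambda x,p:np.array([[np.cos(x[2]),np.sin(x[2])],[-np.sin(x[2]),np.cos(x[2])]])@(p[:2]-x[:2])*1000
p,e=tri(A([197,197]),SA([192,100])); print("head",p,e,inv(xa,p))
# head at z=.056/.051 from top, rays
print("head top ray", inv(xa,onz(t,A([197,197]),.052)[0]),"scene ray",inv(xa,onz(s,SA([192,100]),.051)[0]), "foot scene",inv(xa,onz(s,SA([200,212]),.009)[0]))
p,e=tri(C([170,243]),SB([280,200])); print("handle rough",p,e)
# overlay
def box(x0,x1,y0,y1,z0,z1): return [[a,b,c] for c in(z0,z1) for a,b in((x0,y0),(x1,y0),(x1,y1),(x0,y1))]
def draw(c,im,x0,y0,sc,x,B,col):
    q=((proj(c,T(x,B))-[x0,y0]+.5)*sc).astype(int)
    for i in range(4):
        for a,b in((i,(i+1)%4),(i+4,(i+1)%4+4),(i,i+4)): cv2.line(im,tuple(map(int,q[a])),tuple(map(int,q[b])),col,1)
def ov(c,x0,y0,x1,y1,sc,name):
    im=cv2.resize(c["color"][y0:y1,x0:x1,::-1],None,fx=sc,fy=sc,interpolation=cv2.INTER_CUBIC)
    draw(c,im,x0,y0,sc,xa,box(-43,34,-45,45,0,6),(0,0,255))
    for B,col in((box(-142,-22,-56,56,0,8),(255,0,0)),(box(-14,14,-14,14,32,72),(0,255,0)),(box(-20,92,-14,14,14,32),(255,0,255))): draw(c,im,x0,y0,sc,xc,B,col)
    cv2.imwrite("pics/"+name,im)
if __name__=="__main__":
    ov(t,195,140,275,264,4.8,"ovt.png"); ov(s,180,178,300,248,6.6,"ovs.png")
E
python3 fit.py
```

```text
anchor top
[ 0.67449723  0.10425473 -0.2216152 ] [[0.1, -0.0], [-0.2, -0.1], [0.0, 0.1], [0.1, -0.1]]
scene
[ 0.66327365  0.10386222 -0.22111121] [[0.0, 0.1], [-0.2, 0.2], [0.4, 0.0], [-0.2, -0.4]]
[ 0.67235858  0.10266808 -0.2225392 ] [[0.5, 0.5], [0.2, 0.5], [0.4, 0.7], [0.5, 0.5], [-0.5, -0.8], [-0.8, -0.7], [-0.4, -0.9], [-0.9, -1.4]]
carrier top
[0.44132216 0.00451966 0.03176187] [[-0.4, -0.1], [0.4, -0.1], [-0.1, 0.2], [0.1, 0.0]]
scene
[0.43630979 0.00297917 0.02947543] [[-0.5, -0.7], [-0.3, 1.3], [1.2, -0.5]]
[0.44057769 0.00409739 0.04866942] [[-0.2, 0.3], [0.6, -0.2], [-0.1, 0.4], [0.2, 0.2], [-1.2, -1.1], [-0.4, 0.7], [0.6, -1.4]]
head [0.65846998 0.10562223 0.05131983] 0.002293337828003189 [-14.19811605  -0.18400899]
head top ray [-14.02672658   0.85927439] scene ray [-14.11249961  -1.34340853] foot scene [-26.69066234  -0.53433972]
handle rough [0.4408489  0.00291171 0.05551613] 0.00477540814623717
```

```bash
sed -i 's/^xc=.*//; s/^pickle.dump.*/xa=fit([ot],[.75,.1,0]);xc=fit([ct],[.5,0,0]);pickle.dump((xa,xc),open("pose.pkl","wb"))/' fit.py; python3 fit.py | tail -3
python3 - <<'E'
import cv2,numpy as np
a=cv2.imread('pics/ovt.png');b=cv2.imread('pics/ovs.png');b=cv2.resize(b,(410,int(b.shape[0]*410/b.shape[1])))
im=np.zeros((595,800,3),np.uint8);im[:595,:a.shape[1]]=a[:595];im[:b.shape[0],386:386+410]=b;cv2.imwrite('pics/ov1.png',im)
from h import *
for yaw,p in((.0318,[.441,.0035,.14]),(-.2216,[.544,.133,.053]),(-.2216,[.65,.11,.053])):
    print(robot.inverse_kinematics(p,[0,np.cos(yaw/2),np.sin(yaw/2),0]))
E
```

```text
head [0.65846998 0.10562223 0.05131983] 0.002293337828003189 [-15.93587183  -2.18882408]
head top ray [-15.76351845  -1.14569951] scene ray [-15.85132671  -3.34830223] foot scene [-28.42873649  -2.5276116 ]
handle rough [0.4408489  0.00291171 0.05551613] 0.00477540814623717
[ 0.03209911  0.46864432 -0.1250295   2.12707643  0.10768779  0.55161217
 -1.71037761]
[-0.31677814  0.73949176  0.05978342  1.87106574 -0.07928531  0.53330174
 -1.99666973]
[-0.23536508  0.84691743  0.06123483  1.57132175 -0.06916111  0.72547252
 -1.93539566]
```

View pics/ov1.png

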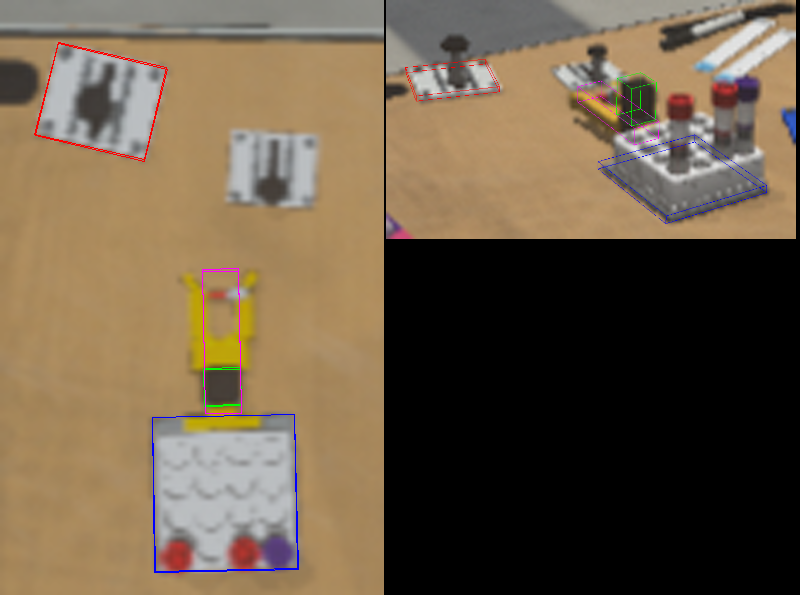

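The overlay matches in the top view. Working values are anchor ≈ (0.6745, 0.104, yaw −0.222), pin at anchor x ≈ −16, and handle ≈ (0.441, 0.004). The two views put the handle at z ≈ 0.056 (mid-height), as expected. Now I'll move, going high over the bottles.

```bash
cat >> h.py <<'E'
def Q(yaw): return [0,np.cos(yaw/2),np.sin(yaw/2),0]
def st(tag=""): print(tag,"t%.2f"%readout.read_clock(),"p",np.round(readout.read_ee_pos(),4),"F",np.round(readout.read_contact_force(),2),"M",np.round(readout.read_torque(),2),"gap %.4f"%readout.read_finger_gap(),flush=True)
E
python3 - <<'E'
from h import *
robot.line_to([.166,-.628,.40],max_speed=.3);st()
y=.0318
robot.reach([.441,.004,.30],Q(y));st()
c=camera("top");crop(c,200,140,300,264,4.5,"t2.png")
robot.line_to([.441,.004,.12],max_speed=.2);st()
print(robot.line_to([.441,.004,.053],max_speed=.06,guard=5));st("down")
E
```

```text
t1.16 p [ 0.166  -0.6278  0.4001] F [ 0.59 -0.09 -0.68] M [0.01 0.02 0.03] gap 0.0857
 t3.63 p [0.4413 0.0031 0.3   ] F [ 0.03 -0.38 -0.11] M [ 0.04  0.04 -0.01] gap 0.0855
 t4.73 p [0.4417 0.0041 0.1207] F [-0.96 -0.21 -0.5 ] M [-0.05  0.01  0.04] gap 0.0852
False
down t6.00 p [0.4413 0.004  0.0533] F [ 0.55  0.07 -0.38] M [-0.01 -0.   -0.03] gap 0.0854
```

Run:
```python
from h import *
robot.command_gripper(.02,f_grip=60);st("grip")
y=-.2216; d=np.array([np.cos(y),np.sin(y)])
pin=np.array([.659,.1078])-0*d
P0=np.array([.441,.004])
pre=pin-.125*d; print(pre)
# slide on the desk: small retreat-free diagonal move with turning
robot.line_to([*(P0+[.02,.03]),.0535],max_speed=.08,ori=Q(-.08));st("a")
robot.line_to([*pre,.0535],max_speed=.08,ori=Q(y));st("pre")
t=avg("top",2);s=avg("scene",2)
crop(t,195,142,270,250,5.4,"t3.png");crop(s,170,180,270,245,7.5,"s3.png")
import pickle;pickle.dump((t,s),open("v3.pkl","wb"))
```

```text
grip t6.57 p [0.4413 0.0037 0.0533] F [-0.68 -0.91  4.17] M [-0.17  0.09 -0.05] gap 0.0274
[0.53705662 0.13527385]
a t7.17 p [0.4612 0.0352 0.0534] F [0.9  2.78 0.22] M [ 0.36  0.08 -0.15] gap 0.0273
pre t8.90 p [0.537  0.1353 0.0534] F [-0.87 -1.53  0.88] M [-0.46  0.37  0.13] gap 0.0276
```

View pics/t3.png

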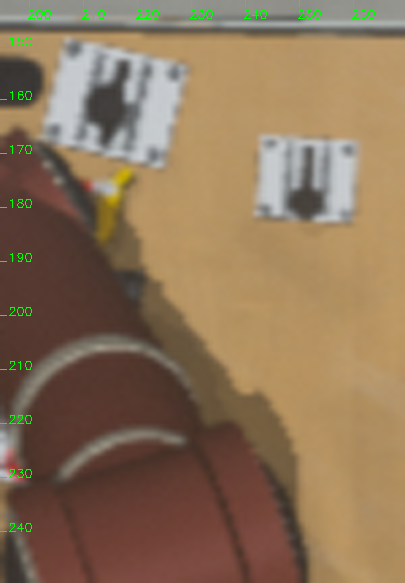

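View pics/s3.png

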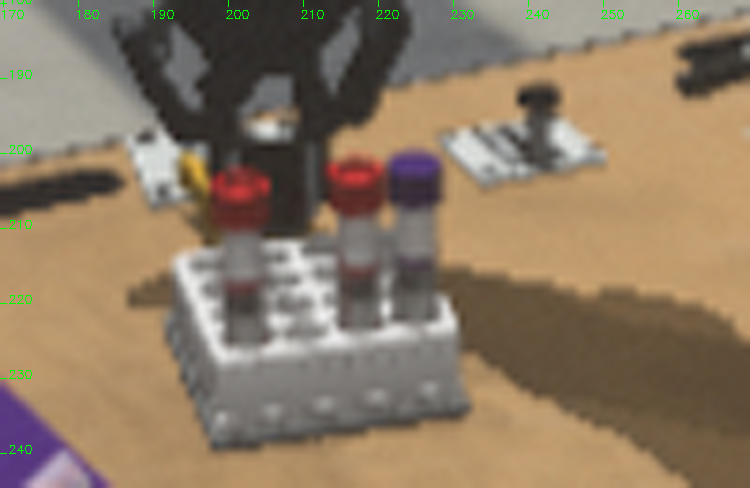

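The hook sits in front of the large plate, with its right lip at top pixel (216,174) and the pin head at about (213,161). I'll check the alignment numerically against the first picture, then push.

```bash
python3 - <<'E' | tail -4
import fit; from fit import *
p=onz(t,C([218,62]),.023)[0]; q=inv(xc,p); print("right tip in carrier mm",q)
y=-.2216; xn=[.537-.0003,.1353-.0003,y]
print("predicted px", proj(t,T(xn,[[q[0],q[1],23]])), "observed ~", [195+123/5.4-.5,142+176/5.4-.5])
print("slot axis far/near px",proj(t,T(xa,[[30,0,6],[-40,0,6]])), "observed line A", A([230,112]),A([197,268]))
E
python3 - <<'E'
from h import *
y=-.2216; d=np.array([np.cos(y),np.sin(y)]); P=np.array([.537,.1353])
f0=np.array(readout.read_contact_force())
tot=0
for k in range(12):
    tot+=.01
    g=robot.line_to([*(P+tot*d),.0535],max_speed=.025,guard=9)
    p=np.array(readout.read_ee_pos())[:2]-P; F=np.array(readout.read_contact_force())
    print(g,"adv %.4f lat %.4f"%(p@d,p@[-d[1],d[0]]),"Fx %.2f Fy %.2f Fz %.2f"%(F[:2]@d,F[:2]@[-d[1],d[0]],F[2]), "Mz %.2f t%.2f"%(readout.read_torque()[2],readout.read_clock()),flush=True)
    if g or abs(F[:2]@d)>9: break
E
```

```text
right tip in carrier mm [ 86.11989449 -23.61257055]
predicted px [[218.15245061 173.93398523]] observed ~ [217.27777777777777, 174.09259259259258]
slot axis far/near px [[217.69069911 151.95215211]
 [213.33893098 169.38643526]] observed line A [217.5 152.7] [214.2 168.3]
False adv 0.0111 lat 0.0007 Fx 1.29 Fy 0.57 Fz -2.98 Mz -0.09 t9.65
False adv 0.0210 lat -0.0003 Fx 0.37 Fy -0.42 Fz -2.35 Mz -0.03 t10.20
False adv 0.0308 lat -0.0001 Fx 1.07 Fy -0.16 Fz -2.23 Mz 0.04 t10.75
False adv 0.0408 lat -0.0001 Fx 1.60 Fy 0.09 Fz -2.49 Mz 0.04 t11.30
True adv 0.0457 lat 0.0001 Fx -0.31 Fy 0.06 Fz 5.28 Mz -0.03 t11.68
```

Run:
```python
from h import *
robot.wait(.15);st()
for i in range(3): st(); robot.wait(.05)
```

```text
t11.83 p [0.5816 0.1254 0.0532] F [-1.17 -0.41  4.83] M [ 0.1   0.07 -0.06] gap 0.0270
 t11.83 p [0.5816 0.1254 0.0532] F [-1.17 -0.41  4.83] M [ 0.1   0.07 -0.06] gap 0.0270
 t11.88 p [0.5816 0.1254 0.0532] F [ 0.08 -0.6   4.94] M [ 0.05  0.1  -0.06] gap 0.0276
 t11.93 p [0.5815 0.1254 0.0532] F [-1.54 -0.03  5.43] M [ 0.09  0.05 -0.09] gap 0.0273
```

```bash
cat > push.py <<'E'
import sys
from h import *
y=-.2216; d=np.array([np.cos(y),np.sin(y)]); n=np.array([-d[1],d[0]]); P=np.array([.537,.1353])
def rep(g,tag=""):
    p=np.array(readout.read_ee_pos()); q=p[:2]-P; F=np.array(readout.read_contact_force()); M=readout.read_torque()
    print(tag,g,"adv %.4f lat %.4f z %.4f"%(q@d,q@n,p[2]),"Fx %.2f Fy %.2f Fz %.2f"%(F[:2]@d,F[:2]@n,F[2]), "My' %.2f Mz %.2f t%.2f"%(M[:2]@n,M[2],readout.read_clock()),flush=True)
    return q@d,F[:2]@d
def adv(a,v=.02,guard=10): return robot.line_to([*(P+a*d),.0536],max_speed=v,guard=guard)
E
python3 - <<'E'
from push import *
a=.0457
rep(None)
for k in range(12):
    a+=.003
    g=adv(a,.02,11); x,F=rep(g)
    if g or F<-10: break
E
```

```text
None adv 0.0457 lat 0.0001 z 0.0532 Fx -0.82 Fy -0.68 Fz 5.24 My' 0.10 Mz -0.09 t11.98
 False adv 0.0462 lat 0.0002 z 0.0530 Fx -4.99 Fy -0.52 Fz 3.02 My' 1.05 Mz -0.18 t12.40
 False adv 0.0470 lat 0.0000 z 0.0527 Fx -7.35 Fy -1.45 Fz 4.73 My' 1.89 Mz -0.01 t12.70
 False adv 0.0479 lat -0.0001 z 0.0525 Fx -10.27 Fy -1.09 Fz 5.70 My' 2.68 Mz -0.01 t13.00
```

Run:
```python
from push import *
rep(None)
t=avg("top",3);s=avg("scene",2)
crop(t,195,142,235,185,12,"t4.png");crop(s,170,175,250,235,9,"s4.png")
```

```text
None adv 0.0479 lat -0.0001 z 0.0525 Fx -10.27 Fy -1.09 Fz 5.70 My' 2.68 Mz -0.01 t13.00
```

View pics/t4.png

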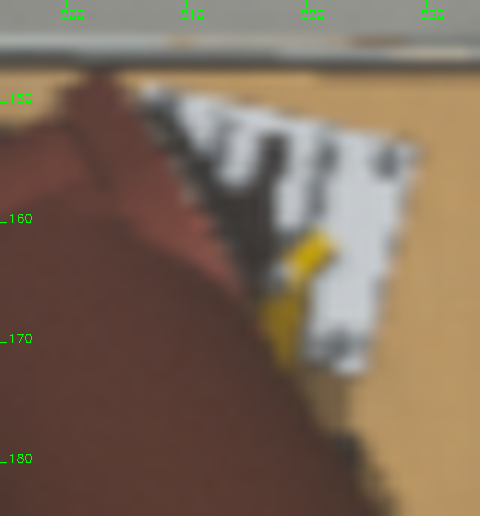

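View pics/s4.png

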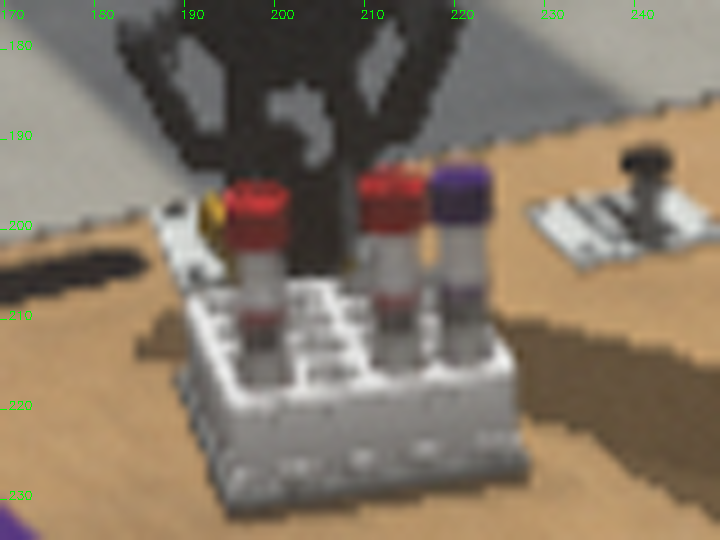

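Run:
```python
from push import *
def go(a,l,z,v=.02,guard=12):
    return robot.line_to([*(P+a*d+l*n),z],max_speed=v,guard=guard)
for a,l,z in((.0547,0,.055),(.0547,-.002,.055),(.0547,-.004,.055),(.0547,0.0,.055),(.0547,.002,.055)):
    g=go(a,l,z); x,F=rep(g,(a,l,z))
    if F<-14: break
```

```text
(0.0547, 0, 0.055) False adv 0.0490 lat -0.0014 z 0.0528 Fx -7.59 Fy -1.78 Fz -1.00 My' 1.75 Mz -0.13 t13.50
(0.0547, -0.002, 0.055) False adv 0.0502 lat -0.0035 z 0.0529 Fx -6.47 Fy -0.52 Fz -2.61 My' 1.27 Mz -0.12 t13.75
(0.0547, -0.004, 0.055) False adv 0.0520 lat -0.0055 z 0.0531 Fx -5.09 Fy -2.11 Fz -5.65 My' 0.90 Mz -0.09 t14.00
(0.0547, 0.0, 0.055) False adv 0.0531 lat -0.0035 z 0.0534 Fx -3.94 Fy -4.38 Fz -5.27 My' 0.95 Mz -0.29 t14.35
(0.0547, 0.002, 0.055) False adv 0.0530 lat -0.0027 z 0.0534 Fx -5.92 Fy -4.78 Fz -3.73 My' 1.02 Mz -0.40 t14.60
```

```bash
cat >> push.py <<'E'
def go(a,l,z,v=.02,guard=12):
    return robot.line_to([*(P+a*d+l*n),z],max_speed=v,guard=guard)
E
python3 - <<'E'
from push import *
go(.0535,-.0045,.0545);rep(0)
a=.0535
for k in range(8):
    a+=.003
    g=go(a,-.0045,.0545); x,F=rep(g,"%.4f"%a)
    if g or F<-12: break
E
```

```text
0 adv 0.0529 lat -0.0052 z 0.0540 Fx -4.56 Fy -1.72 Fz -4.90 My' 0.78 Mz -0.18 t15.08
0.0565 False adv 0.0567 lat -0.0051 z 0.0543 Fx -2.82 Fy -2.61 Fz -6.47 My' 0.66 Mz -0.16 t15.38
0.0595 False adv 0.0605 lat -0.0051 z 0.0546 Fx -1.42 Fy -3.89 Fz -5.95 My' 0.28 Mz -0.22 t15.68
0.0625 False adv 0.0638 lat -0.0050 z 0.0548 Fx -0.88 Fy -3.34 Fz -5.48 My' -0.10 Mz -0.21 t15.98
0.0655 False adv 0.0665 lat -0.0048 z 0.0547 Fx -1.04 Fy -4.13 Fz -4.55 My' -0.25 Mz -0.22 t16.28
0.0685 False adv 0.0692 lat -0.0043 z 0.0546 Fx -0.21 Fy -4.24 Fz -5.58 My' -0.28 Mz -0.18 t16.58
0.0715 False adv 0.0721 lat -0.0041 z 0.0547 Fx -0.61 Fy -2.87 Fz -5.57 My' -0.30 Mz -0.16 t16.88
0.0745 False adv 0.0757 lat -0.0045 z 0.0548 Fx 0.91 Fy -3.51 Fz -4.81 My' -0.61 Mz -0.21 t17.18
0.0775 False adv 0.0772 lat -0.0020 z 0.0548 Fx -0.03 Fy 1.09 Fz -5.20 My' -0.27 Mz -0.06 t17.48
```

Run:
```python
from push import *
rep(0)
a=.0775
for k in range(12):
    a+=.002
    g=go(a,-.0038,.054,guard=10); x,F=rep(g,"%.4f"%a)
    if g or F<-11: break
```

```text
0 adv 0.0772 lat -0.0020 z 0.0548 Fx -0.03 Fy 1.09 Fz -5.20 My' -0.27 Mz -0.06 t17.48
0.0795 False adv 0.0793 lat -0.0029 z 0.0540 Fx 0.46 Fy 0.25 Fz -5.27 My' -0.28 Mz 0.06 t17.74
0.0815 False adv 0.0816 lat -0.0038 z 0.0540 Fx 0.54 Fy -0.39 Fz -4.28 My' -0.31 Mz 0.01 t17.99
0.0835 False adv 0.0820 lat -0.0039 z 0.0535 Fx -2.62 Fy -0.32 Fz -4.64 My' 0.47 Mz -0.02 t18.24
0.0855 False adv 0.0823 lat -0.0039 z 0.0531 Fx -5.99 Fy 0.04 Fz -4.35 My' 0.99 Mz -0.06 t18.49
0.0875 False adv 0.0826 lat -0.0039 z 0.0528 Fx -8.27 Fy -0.49 Fz -3.67 My' 1.73 Mz -0.06 t18.74
0.0895 False adv 0.0828 lat -0.0039 z 0.0527 Fx -10.87 Fy -1.21 Fz -0.26 My' 2.40 Mz -0.08 t18.99
0.0915 False adv 0.0830 lat -0.0038 z 0.0526 Fx -13.09 Fy -1.70 Fz 0.09 My' 2.99 Mz -0.09 t19.24
```

It hit bottom at adv 0.082, as expected with the pin seated in the throat. Next I'll back off and do the tug.

Run:
```python
from push import *
go(.080,-.0038,.054);rep(0)
go(.070,-.0038,.054,guard=16);rep(0)
a=.070
for k in range(14):
    a-=.0015
    g=go(a,-.0038,.054,v=.015,guard=8); x,F=rep(g,"%.4f"%a)
    if F>6.3: break
    if x<.052: print("NO HOLD");break
for i in range(4): robot.wait(.15); rep("hold")
```

```text
0 adv 0.0818 lat -0.0039 z 0.0528 Fx 0.93 Fy -0.82 Fz 5.02 My' -0.18 Mz -0.01 t19.66
 0 adv 0.0683 lat -0.0041 z 0.0530 Fx -0.97 Fy 0.26 Fz -4.67 My' -0.14 Mz 0.01 t20.27
0.0685 False adv 0.0682 lat -0.0041 z 0.0535 Fx -0.47 Fy -1.06 Fz -5.37 My' -0.33 Mz -0.04 t20.52
0.0670 False adv 0.0668 lat -0.0038 z 0.0539 Fx -0.07 Fy 0.38 Fz -5.25 My' -0.29 Mz -0.01 t20.77
0.0655 False adv 0.0654 lat -0.0038 z 0.0540 Fx -0.77 Fy 0.14 Fz -4.73 My' -0.34 Mz -0.01 t21.02
0.0640 False adv 0.0648 lat -0.0038 z 0.0543 Fx 1.30 Fy -1.08 Fz -5.28 My' -0.74 Mz -0.05 t21.27
0.0625 False adv 0.0645 lat -0.0037 z 0.0546 Fx 5.37 Fy -0.02 Fz -5.67 My' -1.53 Mz 0.07 t21.52
0.0610 False adv 0.0641 lat -0.0037 z 0.0549 Fx 7.66 Fy -1.43 Fz -5.02 My' -1.85 Mz 0.07 t21.77
 hold adv 0.0641 lat -0.0037 z 0.0549 Fx 5.58 Fy 0.56 Fz -4.39 My' -1.86 Mz -0.01 t21.93
 hold adv 0.0641 lat -0.0037 z 0.0549 Fx 7.09 Fy -0.89 Fz -5.22 My' -1.90 Mz -0.01 t22.07
 hold adv 0.0641 lat -0.0038 z 0.0549 Fx 7.26 Fy -0.41 Fz -5.00 My' -1.87 Mz 0.00 t22.23
 hold adv 0.0641 lat -0.0037 z 0.0549 Fx 6.75 Fy 0.32 Fz -5.16 My' -1.82 Mz 0.05 t22.38
```

The latch holds with about 7 N at adv 0.0641. The expected stop was 0.0645. I'll relax, set it down and release.

Run:
```python
from push import *
go(.068,-.0038,.0545);rep(0)
g=go(.068,-.0038,.0532,v=.01,guard=6);rep(g)
robot.wait(.2);rep(g)
z=.0532
for k in range(4):
    if readout.read_contact_force()[2]>-1.5: break
    z-=.0005; go(.068,-.0038,z,v=.01);rep(z)
robot.command_gripper(.085);st("open")
p=readout.read_ee_pos()
robot.line_to([p[0],p[1],.20],max_speed=.12);st()
robot.line_to([.45,-.10,.40],max_speed=.3);robot.reach([.25,-.45,.42],Q(.2));st("away")
t=avg("top",3);s=avg("scene",3)
crop(t,195,142,270,250,5.4,"t5.png");crop(s,170,175,250,235,9,"s5.png")
crop(t,100,135,400,300,2.6,"t5w.png")
```

```text
0 adv 0.0667 lat -0.0038 z 0.0540 Fx -1.02 Fy 0.34 Fz -4.48 My' -0.33 Mz 0.01 t22.88
 False adv 0.0675 lat -0.0037 z 0.0532 Fx -1.44 Fy -0.10 Fz -3.84 My' -0.16 Mz 0.07 t23.16
 False adv 0.0679 lat -0.0037 z 0.0532 Fx -0.94 Fy -0.53 Fz -3.47 My' -0.21 Mz -0.04 t23.36
 0.0527 adv 0.0680 lat -0.0037 z 0.0531 Fx -1.51 Fy -1.15 Fz -0.61 My' 0.07 Mz 0.05 t23.61
open t24.21 p [0.6025 0.1166 0.0527] F [-0.16 -0.07  0.04] M [ 0.04 -0.02  0.01] gap 0.0850
 t25.58 p [0.602  0.1164 0.1991] F [-0.61 -0.6  -0.4 ] M [-0.   -0.06  0.03] gap 0.0851
away t28.33 p [ 0.2516 -0.449   0.4197] F [ 0.18  0.88 -0.29] M [ 0.04 -0.04 -0.01] gap 0.0851
```

View pics/t5.png

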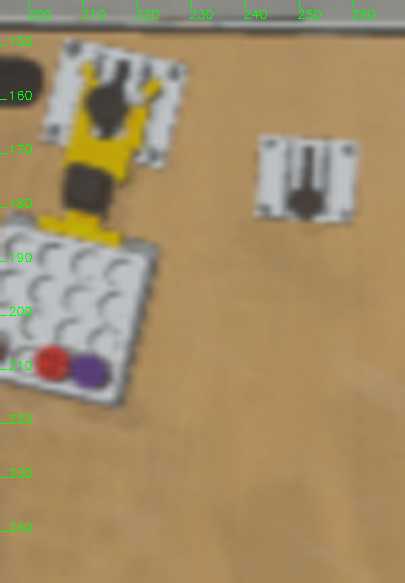

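View pics/s5.png

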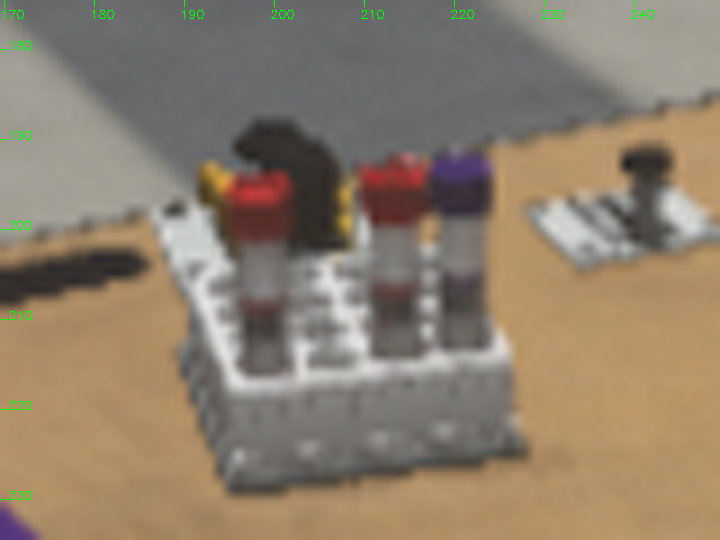

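View pics/t5w.png

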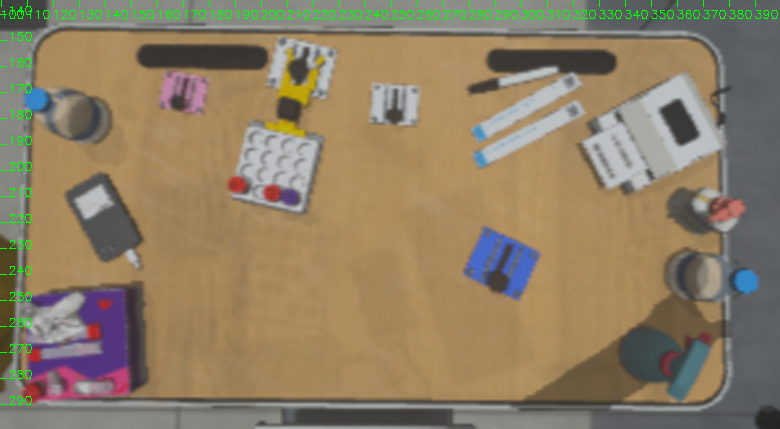

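The pictures show the pin head (top pixel ~(214,161)) between the hook's cheeks at (209,155) and (222,158). The carrier stands flat on the desk with its tubes upright, and the other objects are where they were. I'm handing it in.

Run:
```python
from h import *
st(); robot.finish_job()
```

```text
t28.63 p [ 0.2506 -0.4496  0.42  ] F [-0.14  1.1  -0.21] M [ 0.01 -0.02  0.04] gap 0.0847
the job is handed in; nothing more can be done
```

The carrier is hitched to the large silver anchor. The tug showed that the latch holds, and I handed the job in at about 28.6 s of the 51 s allowed.

- **Hitching:** I gripped the handle and slid the hook onto the pin until it hit bottom. The highest force I read while pushing was about 13 N, against the 20 N limit.
- **Tug:** I pulled back with about 7 N (readings 5.4 to 7.7 N) for about 0.9 s. The hook stopped 17.5 mm short of the bottomed position, which is where a shut latch should hold it, and did not move further.
- **Release:** I set the carrier down and let go. Pictures after the arm moved away show the pin between the hook's cheeks, the carrier flat on the desk and the other objects where they were.

**What disagreed or went unchecked:**
- **Scene view:** it placed the anchor about 11 mm from where the top view did, about one pixel at that distance. I used the top view and found the pin by feel.
- **First push:** it stalled at about 10 N because the hook was roughly 4 mm off line. I shifted it right and took weight off the desk, and it then went in.
- **Height during the push and tug:** the carrier hung from the gripper with its weight off the desk, raised by up to about 1.5 mm. I did not measure its tilt.
- **Latch:** the pin head hides it in the last pictures, so the tug is the evidence that it is shut.

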